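# Unlock the ring drawer of the shop display case

## Task

Take the steel key from its wooden stand, put it into the keyhole on top of the black ring case, feel for the angle at which it drops in, and push it fully home without forcing it. Only then turn it on clockwise, seen from above, until the hidden bolt lets go and the drawer springs open. Leave the key fully home in the lock, the drawer open, and the other things on the counter where they are.

Things in the scene. Friction and masses are not known exactly. Their poses are not given: they have to be found in the camera images.
- key: Steel key, 75 mm long, about 50 g, upright in the stand, bit down. Origin: centre of the bit's lower end (the tip); z up along the shank. Bit: 22 mm along x, 6 mm along y, z 0 to 10 mm; alike both ways round (a half turn fits too). Shank: 6 mm round, z 10 to 45 mm.
- bow (a point): Centre of the key's bow, the flat plate to grip: 36 mm along the key's x, 10 mm thick along its y, 30 mm high, centred 60 mm above the tip; axes as the key's. Grip it across y, firmly (about 60 N), as turning takes 0.1 to 0.2 N m.
- stand: Dark wooden key stand, 70 x 50 x 40 mm (x, y, z), fixed. Origin: centre of its underside. The key stands in a slot 24 x 8 mm, 34 mm deep, long along x, at its centre (slot floor at z 6 mm, so the key's tip is there).
- case: Black display case with a drawer of rings under a clear pane, 300 x 260 x 100 mm (x, y, z), fixed. Origin: centre of its underside; its drawer front faces -x. The lock lies in the front part of its top, 90 mm from the centre towards -x.
- keyhole (a point): Centre of the keyhole's mouth, on top of a 50 x 50 mm steel plate, 106 mm above the counter; axes as the case's. Slot through the 6 mm plate: 24 x 8 mm, long along x, 1.5 mm chamfers; the key passes only with its bit along x. Below it, in a hidden space 13 mm high, the bit can turn. More than 25 N between key and lock is forcing it.
- barrel (a point): Flat top of the lock's hidden barrel, 19 mm below the mouth. In it a valley 18 mm wide, 2 mm deep, sloping to a slot 28 x 8 mm (floor 9 mm below the top), at an unknown angle 15 to 45 degrees clockwise (from above) of the keyhole's line; this point does not turn. It sinks on a spring: 2.5 N to start, 5.5 N at 2 mm, then rigid. Press 1 to 1.5 mm, turn by 3 degrees at a time: the force ebbs at the slot.
- seat (a point): Floor of the barrel's slot, 28 mm below the mouth: the key's tip is here when fully home; it goes in within 5 degrees of the slot's line. The barrel then turns with the key against about 0.1 N m to a stop 89 degrees clockwise of the keyhole's line. The bolt lets go at 65 degrees of the barrel; turn the key about 85 to cover up to 10 degrees of play. Once turned, the plate keeps the key in.
- drawer (a joint): How far the drawer stands out, in m: 0 locked shut (the bolt holds it); when released it springs out to 0.05 towards the case's -x. The drawer front is 236 mm wide, from 12 to 70 mm above the counter: keep out of its way.
- tray: Bystander: small open wooden tray, 90 x 80 x 25 mm, loose. Origin: centre of its underside. Leave it alone.
- cone: Bystander: white ceramic ring cone, 48 mm across, 74 mm high, loose. Origin: centre of its underside. Leave it alone.
- tin: Bystander: round aluminium polish tin, 60 mm across, 45 mm high, loose. Origin: centre of its underside. Leave it alone.
Mind the look-alikes: they are no part of the job. Several things have the shape of the key; the one meant has the colours described above.

How it is judged:
By the outcome, as a careful person would: the job done as asked, in the order asked, and still so for the second after the job is handed in, with the robot touching nothing.
It also fails if it takes over 61 s, if anything falls off the work surface, if the arm or the gripper's body presses on something with over 40 N, if the wrist force passes 120 N, or if a joint passes its speed limit or range.

## Robot

A 6-joint arm with a two-finger parallel gripper is mounted at the origin on the work surface. World frame = base frame: x ahead of the robot, y to its left, z up, the work surface at z = 0. Lengths are in m, angles in rad, forces in N, time in s.
With the tool pointing down it reaches from about 0.35 to 0.975 m from the base axis. Payload 4.9 kg.
Tool frame: the origin (TCP) lies at the very end of the fingers, on their centre line; the grasp point (between the pads) lies bot.tcp_to_grasp behind it (bot.tcp_to_grasp is the distance from the TCP to the grasp point, in m); z points along the fingers, x is the direction in which the jaws open and shut, and the axes are right-handed (so a half turn about z gives the same grasp; the last joint's range is limited). The gripper opens to 85 mm and grips with 20 to 120 N. Pads are 22 mm wide; open, the fingers measure 114 mm over their backs; the gripper's body (76 mm by 85 mm) begins 54 mm behind the grasp point. The pads swing forward as they close: fully open they stand 13 mm farther back than shut.
Start: joints at [1.031, 0.053, 1.613, -0, 1.476, -0.119], TCP at [0.255, 0.57, 0.231] pointing down, gripper open.
Joint ranges: [-3.01, 3.01], [-1.01, 2.22], [0.06, 2.58], [-1.02, 4.17], [0.09, 2.62], [-3.14, 3.14]. Speed limits (rad/s): [2.57, 2.57, 3.14, 3.14, 3.14, 3.14].

## Interface

Orientations are given as a unit quaternion [w, x, y, z].
In Python, from rig import monitor, cams, hand_in, bot gives the robot as it stands.
- The arm moves only by the shell command python3 -m pendant 'ROWS'. ROWS is JSON, one flat list of numbers, 7 for each row, row after row: the shift along the tool's x, y, z in cm, then the turn, a rotation vector about the tool's x, y, z in degrees, then the finger opening in cm, from 0 to 8.54. In form: [tx, ty, tz, wx, wy, wz, fingers, tx, ty, tz, wx, wy, wz, fingers, ...]. A call has 1 to 12 rows; each row shifts and turns the pose as measured when the row begins, along the tool's axes as they then stand; what a row does not reach is not made up. A row lasts 1/10 s, in which the tool goes at most 50 mm and 8.59 degrees, less where a joint would pass 70% of its speed; a pose out of reach is approached as far as the arm can. A call is refused whole if a number of a shift passes 5 or a number of a turn 8.59, either way. A call with a gripper value outside its range is refused whole. The fingers move at their own pace and stop on an object; the grip force is fixed at half the most. Time passes only in rows, so rows that do not move let the fingers close. It gives the time, the measured TCP pose, the force and the opening at its end, in the units of the state.
- monitor.get_state(): the state, without advancing time (a new reading comes with each control period).
- cams.capture(name): name is "scene" or "top" or "wrist"; returns a dict with "color" (480x640x3 uint8, red, green, blue), "K" (3x3 intrinsics, pixels), "rvec" (rotation vector, rad) and "tvec" (3), from world to camera coordinates, as OpenCV has them; the wrist camera has in their place "T_tool_cam" (4x4, takes a point from camera to tool coordinates, whose origin is the TCP and whose axes are the tool frame's). Camera axes: x right, y down, z forward; pixel columns grow to the right and rows downward; lengths in m; the calibration is good to about 2 mm. A picture is of the moment at which its call begins: read the wrist's pose just before it. There is no depth.
- hand_in(): hands the job in, once; it reports no verdict.
The state is a dict: "time": time; "joint_pos": joint angles; "qd": joint speeds; "joint_torque": joint torques, N m; "position": TCP position; "tool_rot": TCP orientation; "force": force on the tool from outside, world axes, zero at the start; "torque": the same for the moment, N m; "finger_gap": finger opening in m.
Only numpy, scipy, OpenCV 4.12 (cv2) and the standard library are available. Lean on these libraries where they do the work, as an engineer would, in place of code of your own. Each camera call takes 0.05 s, during which the arm holds its last target. There are 200 camera calls.

## Working session

There is one attempt and no reset: what is moved stays moved. The work goes in short steps, Python scripts to look and compute and a shell command to move; the robot and the scene stay as the last step left them, time stands still between calls to the robot, and variables do not carry over. Pictures are saved under pics/ and viewed, about 8 in all and at most 12, crops included, and the job is handed in when it is done.

```bash
ls; mkdir -p pics; cat > h.py <<'E'
import numpy as np, cv2, json
from rig import monitor, cams, bot
from scipy.spatial.transform import Rotation as R
def cap(name,fn):
    s=monitor.get_state(); c=cams.capture(name)
    K=np.array(c["K"])
    if "T_tool_cam" in c:
        q=s["tool_rot"]; T=np.eye(4); T[:3,:3]=R.from_quat([q[1],q[2],q[3],q[0]]).as_matrix(); T[:3,3]=s["position"]
        W=T@np.array(c["T_tool_cam"]); Rwc=W[:3,:3]; C=W[:3,3]
    else:
        Rm=cv2.Rodrigues(np.array(c["rvec"],float))[0]; Rwc=Rm.T; C=-Rm.T@np.array(c["tvec"],float).ravel()
    np.savez("pics/"+fn+".npz",K=K,R=Rwc,C=C); cv2.imwrite("pics/"+fn+".png",c["color"][:,:,::-1]); return c
def pt(fn,uv,z):
    d=np.load("pics/"+fn+".npz"); r=d["R"]@np.linalg.inv(d["K"])@np.array([uv[0],uv[1],1.]); return d["C"]+r*(z-d["C"][2])/r[2]
def proj(fn,p):
    d=np.load("pics/"+fn+".npz"); c=d["K"]@(d["R"].T@(np.array(p)-d["C"])); return c[:2]/c[2]
def crop(fn,x,y,w,h,k,out):
    im=cv2.imread("pics/"+fn+".png")[y:y+h,x:x+w]; cv2.imwrite("pics/"+out+".png",cv2.resize(im,None,fx=k,fy=k,interpolation=cv2.INTER_CUBIC))
E
python3 - <<'E'
from h import *
cap("top","top1"); cap("scene","sc1")
for f in("top1","sc1"):
    d=np.load("pics/"+f+".npz"); print(d["K"],d["R"],d["C"])
s=monitor.get_state(); print(s, bot.tcp_to_grasp)
E
```

```text
pics
[[479.85826903   0.         324.09580574]
 [  0.         479.85826903 243.793418  ]
 [  0.           0.           1.        ]] [[ 0.01750063 -0.99917943  0.03652663]
 [-0.99983347 -0.01767771 -0.0045306 ]
 [ 0.00517259 -0.03644126 -0.99932241]] [ 0.51874919 -0.04245577  1.03393818]
[[574.16725674   0.         306.27775397]
 [  0.         574.16725674 236.80807423]
 [  0.           0.           1.        ]] [[ 0.37934197  0.50202053 -0.77722265]
 [ 0.92521612 -0.19796085  0.32370763]
 [ 0.00864822 -0.84189482 -0.53957235]] [ 1.43953191 -0.37390983  0.67536474]
{'time': 0.1, 'joint_pos': array([ 1.03102022e+00,  5.33231224e-02,  1.61416553e+00, -1.77312969e-06,
        1.47600903e+00, -1.19006947e-01]), 'qd': array([ 0.00055245, -0.00083292, -0.00122371, -0.00032751,  0.00197147,
       -0.00116403]), 'joint_torque': array([ 1.25382971e-04, -3.94903207e+01, -3.71363997e+01, -1.59990900e-04,
        3.86057451e-03, -1.04598570e-05]), 'position': array([0.25499814, 0.56999013, 0.23016067]), 'tool_rot': array([ 4.20246352e-04,  8.39184488e-01,  5.43846014e-01, -8.54793624e-04]), 'force': array([ 0.34643688,  0.86527879, -0.0122912 ]), 'torque': array([-0.01130075,  0.00380886,  0.01285517]), 'finger_gap': 0.08531416194173846} 0.0187
```

View pics/top1.png

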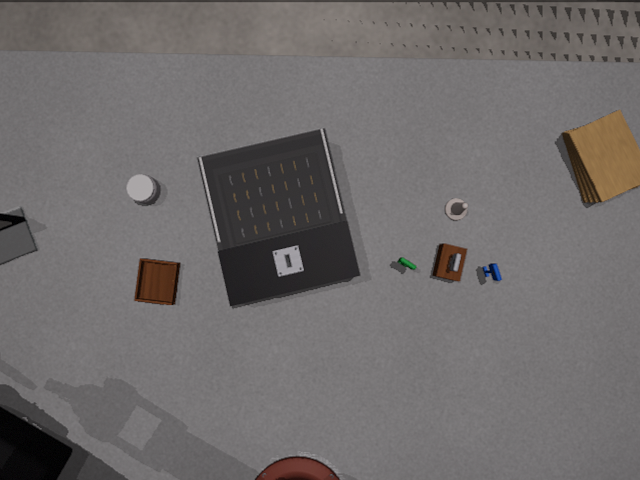

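View pics/sc1.png

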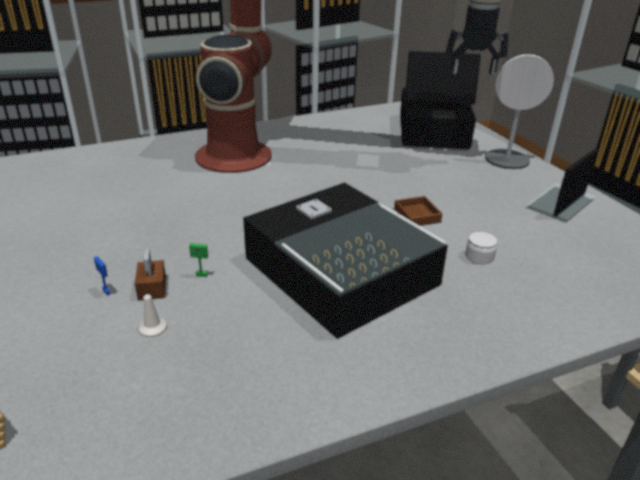

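The top view shows the case with its lock plate at about (288,261), and the stand with the steel key at about (450,262). The green and blue look-alikes are at (404,263) and (492,271). The cone is at (456,209), the tin at (142,188) and the tray at (158,282). Next I'll enlarge the stand and lock.

```bash
python3 - <<'E'
from h import *
crop("top1",390,230,120,65,6,"a"); crop("top1",210,210,160,100,5,"b")
a=cv2.imread("pics/a.png");b=cv2.imread("pics/b.png")
b=cv2.resize(b[75:405,150:600],(450,330))
o=np.zeros((600,800,3),np.uint8); a=cv2.resize(a,(480,260)); o[:260,:480]=a; o[265:595,:450]=b
cv2.imwrite("pics/ab.png",o)
E
```

```text
(no output)
```

View pics/ab.png

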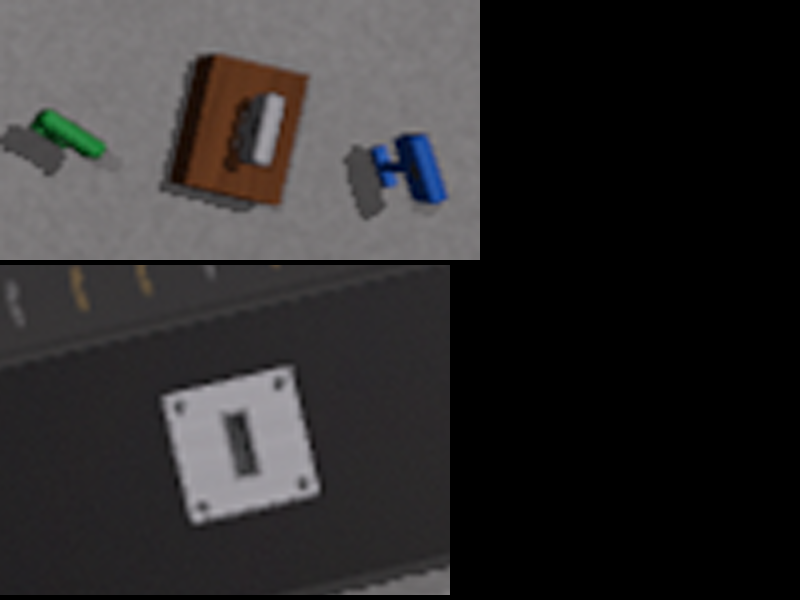

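```bash
python3 - <<'E'
from h import *
A=lambda p:(390+p[0]/4-.4,230+p[1]/4-.4); B=lambda p:(240+p[0]/5-.4,225+(p[1]-265)/5-.4)
def quad(c,z,f):
    P=np.array([pt("top1",f(p),z) for p in c]); print(P.mean(0).round(4)); 
    for i in range(4):
        e=P[(i+1)%4]-P[i]; print("  len %.4f ang %.1f"%(np.hypot(*e[:2]),np.degrees(np.arctan2(e[1],e[0]))))
print("stand");quad([(212,55),(308,75),(280,203),(184,185)],.04,A)
print("keytop");quad([(265,93),(285,95),(270,165),(252,163)],.081,A)
print("plate");quad([(163,395),(292,366),(320,493),(195,523)],.106,B)
print("hole");quad([(223,411),(243,409),(259,474),(238,478)],.106,B)
s=monitor.get_state();q=s["tool_rot"];print(R.from_quat([q[1],q[2],q[3],q[0]]).as_matrix().round(3))
c=cams.capture("wrist");print(c["K"],c["T_tool_cam"])
E
```

```text
stand
[ 0.5221 -0.3108  0.04  ]
  len 0.0508 ang -100.8
  len 0.0680 ang 168.1
  len 0.0505 ang 80.4
  len 0.0690 ang -11.7
keytop
[ 0.5223 -0.3107  0.081 ]
  len 0.0100 ang -94.7
  len 0.0356 ang 168.3
  len 0.0090 ang 84.7
  len 0.0354 ang -10.1
plate
[0.5193 0.0223 0.106 ]
  len 0.0511 ang -76.3
  len 0.0503 ang -166.5
  len 0.0496 ang 104.5
  len 0.0510 ang 15.2
hole
[0.5197 0.023  0.106 ]
  len 0.0078 ang -83.3
  len 0.0259 ang -165.0
  len 0.0082 ang 101.8
  len 0.0265 ang 13.8
[[ 0.408  0.913 -0.001]
 [ 0.913 -0.408 -0.002]
 [-0.002 -0.    -1.   ]]
[[394.49060794   0.         317.92384024]
 [  0.         394.49060794 245.78786458]
 [  0.           0.           1.        ]] [[ 9.99999750e-01 -6.44601734e-04  2.89981193e-04 -1.45988673e-04]
 [ 5.15204384e-04  9.45605902e-01  3.25314023e-01 -8.35182766e-02]
 [-4.83905911e-04 -3.25313792e-01  9.45605998e-01 -1.44260071e-01]
 [ 0.00000000e+00  0.00000000e+00  0.00000000e+00  1.00000000e+00]]
```

```bash
python3 -m pendant '[-3.6,3.06,0,0,0,0,4,-3.6,3.06,0,0,0,0,4,-3.6,3.06,0,0,0,0,4,-3.6,3.06,0,0,0,0,4,-3.6,3.06,0,0,0,0,4,-3.6,3.06,0,0,0,0,4,-3.6,3.06,0,0,0,0,4,-3.6,3.06,0,0,0,0,4,-3.6,3.06,0,0,0,0,4,-3.6,3.06,0,0,0,0,4,-3.6,3.06,0,0,0,0,4,0,0,0,0,0,0,4]'; python3 - <<'E'
from h import *
cap("wrist","w1"); print(proj("w1",(.5195,.0225,.106)))
E
```

```text
time: 1.35
position: [0.4035, 0.0527, 0.2266]
tool_rot: [0.003, 0.838, 0.546, -0.002]
force: [-0.5, 0.4, 0.9]
finger_gap: 0.0401
[343.16983614 376.09691692]
```

View pics/w1.png

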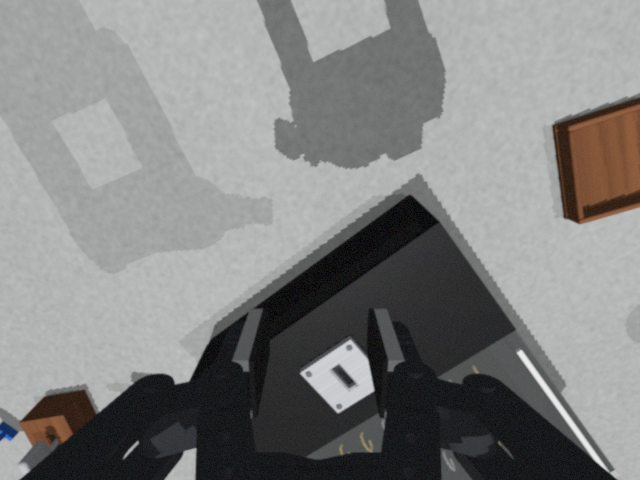

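```bash
python3 -m pendant '[-3.72,2.35,0,0,0,0,4,-3.72,2.35,0,0,0,0,4,-3.72,2.35,0,0,0,0,4,-3.72,2.35,0,0,0,0,4,-3.72,2.35,0,0,0,0,4,-3.72,2.35,0,0,0,0,4,-3.72,2.35,0,0,0,0,4,-3.72,2.35,0,0,0,0,4,0,0,1.5,0,0,-6.2,4,0,0,1.5,0,0,-6.2,4,0,0,0,0,0,0,4]'; python3 - <<'E'
from h import *
cap("wrist","w2"); print(proj("w2",(.5222,-.3108,.081)),proj("w2",(.5222,-.3108,.04)))
E
```

```text
time: 2.5
position: [0.4658, -0.2899, 0.1939]
tool_rot: [-0.001, 0.763, 0.647, 0.001]
force: [-0.8, -0.3, -0.6]
finger_gap: 0.0399
[302.22640743 315.7289386 ] [303.91106937 291.46321194]
```

View pics/w2.png

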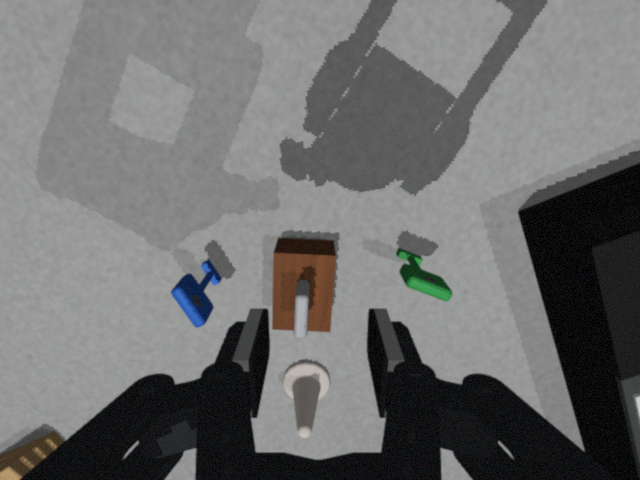

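```bash
python3 - <<'E'
from h import *
crop("w2",260,225,90,120,5,"w2c")
E
```

```text
(no output)
```

View pics/w2c.png

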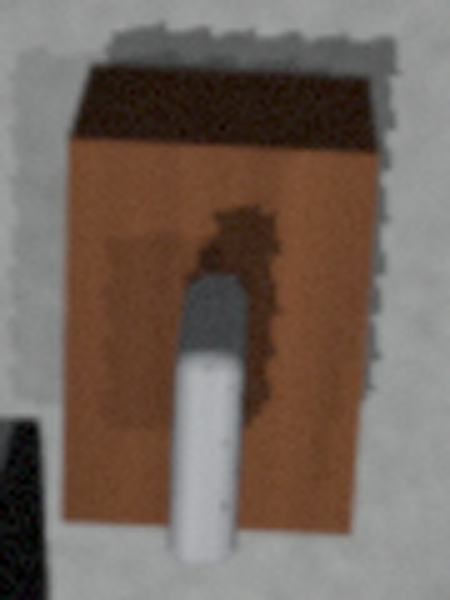

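```bash
cat >> h.py <<'E'
def quad(fn,c,z,f):
    P=np.array([pt(fn,f(p),z) for p in c]); print(P.mean(0).round(4),["%.4f/%.1f"%(np.hypot(*e[:2]),np.degrees(np.arctan2(e[1],e[0]))) for e in np.roll(P,-1,0)-P])
def rel(p):
    s=monitor.get_state();q=s["tool_rot"];M=R.from_quat([q[1],q[2],q[3],q[0]]).as_matrix()
    print("yaw %.2f"%np.degrees(np.arctan2(M[1,0],M[0,0])),"zaxis",M[:,2].round(4),"rel cm",(M.T@(np.array(p)-s["position"])*100).round(2),"t",s["time"],"F",s["force"].round(2))
E
python3 - <<'E'
from h import *
f=lambda p:(260+p[0]/5-.4,225+p[1]/5-.4)
quad("w2",[(177,353),(243,353),(233,560),(170,557)],.081,f)
quad("w2",[(70,138),(377,152),(350,533),(62,520)],.04,f)
rel((.5222,-.311,.10))
E
```

```text
[ 0.5224 -0.3119  0.081 ] ['0.0095/80.5', '0.0343/-12.4', '0.0094/-102.7', '0.0338/167.7']
[ 0.5235 -0.3122  0.04  ] ['0.0494/77.7', '0.0702/-12.4', '0.0497/-102.5', '0.0700/167.3']
yaw 80.51 zaxis [ 0.0012  0.002  -1.    ] rel cm [-1.17  5.87  9.5 ] t 2.55 F [ 0.37 -0.55 -0.11]
```

```bash
python3 -m pendant '[-0.6,2.9,3,0,0,2.5,4,-0.4,3.0,3,0,0,0,4,0,0,2.5,0,0,0,4,0,0,0,0,0,0,4]'; python3 - <<'E'
from h import *
rel((.5225,-.3115,.0485))
E
```

```text
time: 2.95
position: [0.5295, -0.3081, 0.1142]
tool_rot: [0.004, 0.778, 0.628, 0.003]
force: [0.5, 0.8, -1.3]
finger_gap: 0.0401
yaw 77.77 zaxis [ 0.0091 -0.0032 -1.    ] rel cm [-0.48 -0.68  6.56] t 2.95 F [ 0.45  0.78 -1.28]
```

```bash
cat >> h.py <<'E'
def tilt(yaw):
    s=monitor.get_state();q=s["tool_rot"];M=R.from_quat([q[1],q[2],q[3],q[0]])
    a=np.radians(yaw);D=np.array([[np.cos(a),np.sin(a),0],[np.sin(a),-np.cos(a),0],[0,0,-1]]).astype(float)
    print("turn deg",np.degrees((M.inv()*R.from_matrix(D)).as_rotvec()).round(2), "pos",s["position"].round(4))
E
python3 -m pendant '[-0.48,-0.68,0,0,0,0,4,0,0,0,0,0,0,4]'; python3 - <<'E'
from h import *
rel((.5225,-.3115,.0485));tilt(78)
E
```

```text
time: 3.15
position: [0.5228, -0.3105, 0.1169]
tool_rot: [0.005, 0.778, 0.628, 0.003]
force: [0.4, 0.9, -0.6]
finger_gap: 0.04
yaw 77.81 zaxis [ 0.0111 -0.0046 -0.9999] rel cm [-0.09 -0.09  6.84] t 3.15 F [ 0.41  0.93 -0.56]
turn deg [ 0.68  0.13 -0.19] pos [ 0.5228 -0.3105  0.1169]
```

```bash
python3 -m pendant '[-0.08,-0.05,2.5,0.68,0.13,-0.19,4,0,0,2.5,0,0,0,4,0,0,0,0,0,0,4]'; python3 - <<'E'
from h import *
rel((.5225,-.3115,.0485));tilt(78)
E
```

```text
time: 3.45
position: [0.5251, -0.3136, 0.0744]
tool_rot: [0.006, 0.778, 0.629, 0.002]
force: [-0.5, 0.6, -0.6]
finger_gap: 0.0396
yaw 77.88 zaxis [ 0.0102 -0.0077 -0.9999] rel cm [ 0.17 -0.33  2.59] t 3.45 F [-0.52  0.58 -0.59]
turn deg [ 0.66  0.31 -0.12] pos [ 0.5251 -0.3136  0.0744]
```

```bash
python3 -m pendant '[0.1,-0.2,0.6,0.66,0.31,-0.1,4]';python3 -m pendant '[0,0,0,0.3,0.1,0,4]'; python3 - <<'E'
from h import *
rel((.5225,-.3115,.0485));tilt(78)
E
```

```text
time: 3.55
position: [0.5247, -0.3133, 0.0715]
tool_rot: [0.002, 0.777, 0.629, 0.001]
force: [-0.2, -0.4, 0.9]
finger_gap: 0.0403
time: 3.65
position: [0.5244, -0.3132, 0.0721]
tool_rot: [-0.001, 0.777, 0.629, -0.001]
force: [-0.2, -0.3, -0.5]
finger_gap: 0.0398
yaw 77.95 zaxis [-1.7e-03  4.0e-04 -1.0e+00] rel cm [ 0.13 -0.22  2.36] t 3.65 F [-0.21 -0.34 -0.53]
turn deg [-0.1  -0.   -0.05] pos [ 0.5244 -0.3132  0.0721]
```

```bash
python3 -m pendant '[0.13,-0.22,0.8,0,0,0,4,0.05,-0.1,0.8,0,0,0,4]'; python3 - <<'E'
from h import *
rel((.5225,-.3115,.0485));tilt(78)
E
```

```text
time: 3.85
position: [0.5238, -0.3125, 0.0597]
tool_rot: [0.003, 0.778, 0.629, 0.0]
force: [-0.3, 0.3, -1.1]
finger_gap: 0.0399
yaw 77.93 zaxis [ 0.004 -0.004 -1.   ] rel cm [ 0.07 -0.15  1.12] t 3.85 F [-0.33  0.27 -1.06]
turn deg [ 0.27  0.18 -0.07] pos [ 0.5238 -0.3125  0.0597]
```

```bash
python3 -m pendant '[0.1,-0.2,0.8,0.3,0.15,0,4,0.05,-0.1,0.5,0.15,0.1,0,4]'; python3 - <<'E'
from h import *
rel((.5225,-.3115,.0485));tilt(78)
E
```

```text
time: 4.05
position: [0.521, -0.3102, 0.0458]
tool_rot: [-0.002, 0.778, 0.629, -0.0]
force: [-0.0, 0.5, -0.0]
finger_gap: 0.0399
yaw 77.93 zaxis [-0.003   0.0022 -1.    ] rel cm [-0.1   0.18 -0.27] t 4.05 F [-0.03  0.48 -0.04]
turn deg [-0.19 -0.09 -0.07] pos [ 0.521  -0.3102  0.0458]
```

```bash
python3 -m pendant '[-0.1,0.15,-0.25,-0.15,-0.1,0,4,0,0,0,0,0,0,4]'; python3 - <<'E'
from h import *
rel((.5225,-.3115,.0485));tilt(78)
E
```

```text
time: 4.25
position: [0.5214, -0.3109, 0.0467]
tool_rot: [-0.002, 0.778, 0.629, -0.001]
force: [-1.0, -0.4, 0.7]
finger_gap: 0.0403
yaw 77.93 zaxis [-0.0029  0.0015 -1.    ] rel cm [-0.04  0.12 -0.18] t 4.25 F [-1.04 -0.37  0.71]
turn deg [-0.18 -0.05 -0.07] pos [ 0.5214 -0.3109  0.0467]
```

```bash
python3 -m pendant '[0,0.15,-0.25,-0.2,-0.05,0,4,0,0,0,0,0,0,2,0,0,0,0,0,0,1,0,0,0,0,0,0,0.5,0,0,0,0,0,0,0,0,0,0,0,0,0,0,0,0,0,0,0,0,0]'; python3 - <<'E'
from h import *
rel((.5225,-.3115,.0485));tilt(78)
E
```

```text
time: 4.95
position: [0.5235, -0.3116, 0.0502]
tool_rot: [0.001, 0.778, 0.629, 0.0]
force: [0.2, 0.1, -1.5]
finger_gap: 0.0091
yaw 77.93 zaxis [ 1.6e-03 -9.0e-04 -1.0e+00] rel cm [-0.02 -0.1   0.17] t 4.95 F [ 0.21  0.13 -1.53]
turn deg [ 0.1   0.03 -0.07] pos [ 0.5235 -0.3116  0.0502]
```

```bash
python3 -m pendant '[0,0,-0.6,0,0,0,0,0,0,-0.6,0,0,0,0,0,0,-0.6,0,0,0,0,0,0,-0.8,0,0,0,0,0,0,-0.8,0,0,0,0,0,0,-0.8,0,0,0,0]'; python3 - <<'E'
from h import *
rel((.5225,-.3115,.0485));tilt(78)
E
```

```text
time: 5.55
position: [0.523, -0.3112, 0.0949]
tool_rot: [0.0, 0.778, 0.629, 0.0]
force: [-0.9, -0.1, -1.2]
finger_gap: 0.0089
yaw 77.93 zaxis [ 5.e-04 -1.e-04 -1.e+00] rel cm [-0.04 -0.05  4.64] t 5.55 F [-0.92 -0.12 -1.19]
turn deg [ 0.03  0.   -0.07] pos [ 0.523  -0.3112  0.0949]
```

```bash
python3 -m pendant '[0,0,-3,0,0,0,0,0,0,-3,0,0,0,0,0,0,-3,0,0,0,0,0,0,0,0,0,0,0]'; python3 -m pendant '[4,-0.9,0,0,0,0,0,4,-0.9,0,0,0,0,0,4,-0.9,0,0,0,0,0,4,-0.9,0,0,0,0,0,4,-0.9,0,0,0,0,0,4,-0.9,0,0,0,0,0,4,-0.9,0,0,0,0,0,3.4,-0.8,0,0,0,0,0,0,0,0,0,0,-8.5,0,0,0,0,0,0,-8.5,0,0,0,0,0,0,-8.5,0,0,0,0,0,0,0,0]'; python3 - <<'E'
from h import *
rel((.5195,.0225,.17));tilt(104.2)
E
```

```text
time: 5.95
position: [0.5231, -0.3113, 0.1914]
tool_rot: [0.001, 0.778, 0.629, 0.0]
force: [1.1, 0.2, 0.2]
finger_gap: 0.009
time: 7.15
position: [0.5151, 0.0236, 0.1856]
tool_rot: [-0.001, 0.619, 0.785, -0.001]
force: [-0.2, -0.3, -0.5]
finger_gap: 0.0088
yaw 103.52 zaxis [-0.0031 -0.0012 -1.    ] rel cm [-0.21  0.4   1.56] t 7.15 F [-0.21 -0.29 -0.53]
turn deg [-0.19  0.03 -0.68] pos [0.5151 0.0236 0.1856]
```

```bash
python3 -m pendant '[-0.2,0.4,0,-0.2,0,-0.7,0,0,0,0,0,0,0,0]'; python3 - <<'E'
from h import *
rel((.5195,.0225,.17));tilt(104.2)
cap("wrist","w3");cap("scene","sc3")
crop("w3",250,260,140,200,3,"w3c");crop("sc3",250,130,130,120,3,"s3c")
a=cv2.imread("pics/w3c.png");b=cv2.imread("pics/s3c.png");o=np.zeros((600,800,3),np.uint8);o[:600,:420]=a;b=b[:, :375];o[:360,422:422+375]=b;cv2.imwrite("pics/c3.png",o)
E
```

```text
time: 7.35
position: [0.5193, 0.0225, 0.1847]
tool_rot: [-0.0, 0.616, 0.788, -0.0]
force: [-0.4, 0.2, -0.8]
finger_gap: 0.0088
yaw 103.99 zaxis [-6.e-04 -2.e-04 -1.e+00] rel cm [-0.01  0.02  1.47] t 7.35 F [-0.45  0.21 -0.85]
turn deg [-0.04  0.   -0.21] pos [0.5193 0.0225 0.1847]
```

View pics/c3.png

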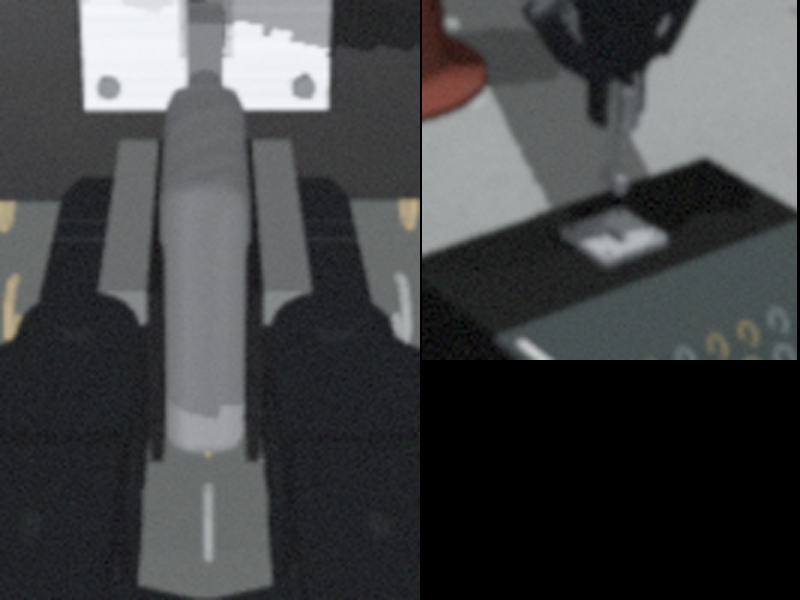

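The wrist crop shows the key and plate centred on the same column (about 206 in the crop) and the plate edge level, so sideways position and yaw agree. I'll check the along-slot position numerically.

```bash
python3 - <<'E'
from h import *
f=lambda p:(250+p[0]/3-.33,260+p[1]/3-.33)
e=[pt("w3",f(p),.106) for p in [(84,110),(329,110)]]; m=np.mean(e,0)
a=np.radians(14); print("plate ctr", m-.025*np.array([np.cos(a),np.sin(a),0]), "edge ang",np.degrees(np.arctan2(*(e[1]-e[0])[1::-1])), np.linalg.norm(e[1]-e[0]))
z=.2155
n=pt("w3",f((206,188)),z);g=pt("w3",f((206,451)),z);print("bow",(n+g)/2,np.linalg.norm(n-g))
rel((.5195,.0225,.17))
E
```

```text
plate ctr [0.52070951 0.0229109  0.106     ] edge ang 103.94309751139868 0.05107030822095848
bow [0.51880155 0.02217404 0.2155    ] 0.03526985953106066
yaw 104.01 zaxis [-1.e-03 -2.e-04 -1.e+00] rel cm [-0.01  0.04  1.48] t 7.45 F [-0.07  0.1   0.2 ]
```

```bash
python3 -m pendant '[0,0.12,1.2,0,0,-0.2,0,0,0,1.2,0,0,0,0,0,0,0,0,0,0,0,0,0,0,0,0,0,0]'; python3 - <<'E'
from h import *
rel((.5202,.0227,.15));tilt(104.1)
E
```

```text
time: 7.85
position: [0.5198, 0.0225, 0.1577]
tool_rot: [-0.001, 0.615, 0.788, -0.001]
force: [0.8, -0.1, -0.7]
finger_gap: 0.0091
yaw 104.07 zaxis [-0.0025 -0.     -1.    ] rel cm [0.01 0.04 0.77] t 7.85 F [ 0.75 -0.08 -0.67]
turn deg [-0.14 -0.03 -0.03] pos [0.5198 0.0225 0.1577]
```

```bash
python3 -m pendant '[0,0.05,0.5,-0.14,0,0,0,0,0,0,0,0,0,0]';  python3 -m pendant '[0,0,0.4,0,0,0,0,0,0,0,0,0,0,0]'; python3 -m pendant '[0,0,0.25,0,0,0,0]'; python3 -c "
from h import *
rel((.5202,.0227,.15));tilt(104.1)"
```

```text
time: 8.05
position: [0.5201, 0.0226, 0.152]
tool_rot: [-0.0, 0.615, 0.788, 0.0]
force: [-0.1, 0.1, -0.4]
finger_gap: 0.0088
time: 8.25
position: [0.5204, 0.0226, 0.148]
tool_rot: [-0.0, 0.615, 0.788, 0.0]
force: [-0.2, 0.5, 0.1]
finger_gap: 0.0088
time: 8.35
position: [0.5208, 0.0226, 0.146]
tool_rot: [0.0, 0.615, 0.788, 0.001]
force: [-0.1, -0.4, -0.4]
finger_gap: 0.0091
yaw 104.06 zaxis [ 1.4e-03  5.0e-04 -1.0e+00] rel cm [ 0.02 -0.06 -0.4 ] t 8.35 F [-0.06 -0.43 -0.37]
turn deg [ 0.09 -0.01 -0.04] pos [0.5208 0.0226 0.146 ]
```

```bash
for i in 1 ; do python3 -m pendant '[0,-0.05,0.3,0.05,0,0,0]'; python3 -m pendant '[0,0,0.3,0,0,0,0]'; python3 -m pendant '[0,0,0.2,0,0,0,0]'; done; python3 -c "
from h import *
rel((.5202,.0227,.15));tilt(104.1)"
```

```text
time: 8.45
position: [0.5205, 0.0225, 0.143]
tool_rot: [0.0, 0.615, 0.788, 0.0]
force: [-0.2, 0.8, -0.3]
finger_gap: 0.0088
time: 8.55
position: [0.5205, 0.0225, 0.1399]
tool_rot: [0.0, 0.615, 0.788, 0.0]
force: [-0.6, 0.6, 0.0]
finger_gap: 0.009
time: 8.65
position: [0.5204, 0.0225, 0.1375]
tool_rot: [0.0, 0.615, 0.788, 0.0]
force: [0.5, 0.8, -0.1]
finger_gap: 0.0094
yaw 104.06 zaxis [ 9.e-04  2.e-04 -1.e+00] rel cm [ 0.02 -0.01 -1.25] t 8.65 F [ 0.55  0.83 -0.11]
turn deg [ 0.05  0.   -0.04] pos [0.5204 0.0225 0.1375]
```

No contact, so the bit is going through the plate. I'll continue gently down to the barrel.

```bash
for i in 1 ; do python3 -m pendant '[0,0,0.2,0,0,0,0]'; python3 -m pendant '[0,0,0.15,0,0,0,0]'; python3 -m pendant '[0,0,0.1,0,0,0,0]'; python3 -m pendant '[0,0,0.1,0,0,0,0]'; done; python3 -c "
from h import *
rel((.5202,.0227,.15));tilt(104.1)"
```

```text
time: 8.75
position: [0.5204, 0.0225, 0.1353]
tool_rot: [0.0, 0.615, 0.788, 0.0]
force: [0.2, -0.4, 0.2]
finger_gap: 0.0095
time: 8.85
position: [0.5203, 0.0225, 0.1335]
tool_rot: [0.0, 0.615, 0.788, 0.0]
force: [0.4, -0.3, -0.6]
finger_gap: 0.0091
time: 8.95
position: [0.5202, 0.0225, 0.1323]
tool_rot: [0.0, 0.615, 0.788, 0.0]
force: [-0.0, 0.4, -1.5]
finger_gap: 0.0091
time: 9.05
position: [0.5203, 0.0225, 0.1312]
tool_rot: [0.0, 0.615, 0.788, 0.0]
force: [0.8, 0.5, -0.4]
finger_gap: 0.0091
yaw 104.06 zaxis [ 5.e-04  2.e-04 -1.e+00] rel cm [ 0.03 -0.   -1.88] t 9.05 F [ 0.8   0.49 -0.42]
turn deg [ 0.03 -0.01 -0.04] pos [0.5203 0.0225 0.1312]
```

```bash
for i in 1 ; do python3 -m pendant '[0,0,0.08,0,0,0,0]'; python3 -m pendant '[0,0,0.08,0,0,0,0]'; python3 -m pendant '[0,0,0.06,0,0,0,0]'; python3 -m pendant '[0,0,0.05,0,0,0,0]'; done |grep -E "pos|force"
```

```text
position: [0.5203, 0.0225, 0.1305]
force: [0.0, 0.7, 1.0]
position: [0.5205, 0.0225, 0.1301]
force: [-0.5, 0.3, 1.7]
position: [0.5206, 0.0225, 0.1299]
force: [-1.5, -0.2, 2.2]
position: [0.5206, 0.0225, 0.1297]
force: [-1.6, -0.3, 2.8]
```

```bash
for i in 1 ; do python3 -m pendant '[0,0,0.08,0,0,0,0]'; python3 -m pendant '[0,0,0.1,0,0,0,0]'; python3 -m pendant '[0,0,0.1,0,0,0,0]';  done |grep -E "pos|force"; python3 -c "
from h import *
rel((.5202,.0227,.15));tilt(104.1)"
```

```text
position: [0.5207, 0.0225, 0.1292]
force: [-1.7, -0.5, 2.5]
position: [0.5207, 0.0225, 0.1286]
force: [-1.5, -0.4, 4.0]
position: [0.5208, 0.0225, 0.128]
force: [-3.1, 0.0, 6.4]
yaw 104.07 zaxis [ 1.e-03  1.e-04 -1.e+00] rel cm [ 0.04 -0.05 -2.2 ] t 9.75 F [-3.13  0.04  6.4 ]
turn deg [ 0.06  0.01 -0.03] pos [0.5208 0.0225 0.128 ]
```

```bash
python3 -m pendant '[0,-0.06,-0.05,0.06,0,0,0]'|grep -E "pos|force"; for i in 1 2 3; do python3 -m pendant '[0,0,0.03,0,0,3,0]';   done |grep -E "pos|force"; python3 -c "
from h import *
rel((.5202,.0227,.15));tilt(104.1)"
```

```text
position: [0.5206, 0.0224, 0.1289]
force: [-0.6, 0.8, 3.4]
position: [0.5211, 0.0223, 0.129]
force: [-0.5, -0.2, 3.4]
position: [0.5215, 0.0222, 0.129]
force: [-0.4, -0.5, 2.9]
position: [0.5219, 0.0221, 0.1289]
force: [-0.5, 0.5, 2.4]
yaw 94.74 zaxis [ 4.8e-03 -7.0e-04 -1.0e+00] rel cm [ 0.07 -0.15 -2.11] t 10.15 F [-0.51  0.51  2.37]
turn deg [ 0.26  0.09 -9.36] pos [0.5219 0.0221 0.1289]
```

```bash
python3 -m pendant '[0.04,-0.13,0.03,0.3,0.1,0,0]'|grep -E "pos|force"; for i in 1 2; do python3 -m pendant '[0,-0.06,0.04,0.12,0,3,0]';   done |grep -E "pos|force"; python3 -c "
from h import *
rel((.5206,.0225,.15));tilt(88)"
```

```text
position: [0.5215, 0.0222, 0.1291]
force: [2.3, -0.2, 3.5]
position: [0.5216, 0.0221, 0.129]
force: [0.3, -0.4, 2.2]
position: [0.5215, 0.0219, 0.1289]
force: [0.1, -1.1, 2.7]
yaw 88.68 zaxis [ 1.2e-03 -3.0e-04 -1.0e+00] rel cm [ 0.05 -0.09 -2.11] t 10.45 F [ 0.12 -1.12  2.75]
turn deg [0.07 0.02 0.68] pos [0.5215 0.0219 0.1289]
```

```bash
for i in 1 2 3; do python3 -m pendant '[0.02,-0.08,0.04,0.12,0,3,0]';   done |grep -E "pos|force"; python3 -c "
from h import *
rel((.5206,.0225,.15));tilt(79)"
```

```text
position: [0.5214, 0.0221, 0.1288]
force: [0.1, 0.1, 2.5]
position: [0.5212, 0.0223, 0.1287]
force: [0.8, 0.9, 2.1]
position: [0.521, 0.0225, 0.1285]
force: [0.8, -0.6, 1.7]
yaw 79.50 zaxis [-2.e-04  1.e-04 -1.e+00] rel cm [-0.01 -0.04 -2.15] t 10.75 F [ 0.83 -0.62  1.71]
turn deg [-0.01 -0.    0.5 ] pos [0.521  0.0225 0.1285]
```

```bash
for i in 1 2 3; do python3 -m pendant '[0,-0.06,0.04,0.08,0,3,0]';   done |grep -E "pos|force"; python3 -c "
from h import *
rel((.5206,.0225,.15));tilt(70)"
```

```text
position: [0.5209, 0.0227, 0.1283]
force: [-0.2, 0.7, 2.1]
position: [0.5208, 0.0229, 0.1281]
force: [0.4, 0.6, 3.6]
position: [0.5203, 0.0231, 0.1274]
force: [0.1, -0.3, -0.1]
yaw 70.33 zaxis [-0.0013  0.0017 -1.    ] rel cm [-0.04  0.04 -2.26] t 11.05 F [ 0.08 -0.32 -0.12]
turn deg [-0.1  -0.07  0.33] pos [0.5203 0.0231 0.1274]
```

Force ebbed to zero near yaw 70, about 34 degrees of turn. I'll lower gently here.

```bash
for i in 1 2 3 4; do python3 -m pendant '[0,0,0.1,0,0,0,0]';   done |grep -E "pos|force"; python3 -c "
from h import *
rel((.5206,.0225,.15));tilt(70)"
```

```text
position: [0.5201, 0.0231, 0.1258]
force: [0.2, -0.2, -1.0]
position: [0.5197, 0.0232, 0.1241]
force: [0.2, 0.5, -1.2]
position: [0.5195, 0.0232, 0.1225]
force: [0.8, 0.5, 0.5]
position: [0.5195, 0.0231, 0.1214]
force: [0.4, -0.5, 3.5]
yaw 70.61 zaxis [-0.0033  0.002  -1.    ] rel cm [-0.02  0.12 -2.86] t 11.45 F [ 0.38 -0.46  3.5 ]
turn deg [-0.21 -0.04  0.61] pos [0.5195 0.0231 0.1214]
```

```bash
for i in 1 2 3; do python3 -m pendant '[0,0.06,0.12,-0.15,0,0,0]';   done |grep -E "pos|force"; python3 -c "
from h import *
rel((.5206,.0225,.15));tilt(70)"
```

```text
position: [0.5199, 0.0231, 0.1204]
force: [-2.6, -0.3, 4.3]
position: [0.5204, 0.023, 0.12]
force: [-5.4, 0.5, 9.7]
position: [0.5208, 0.0229, 0.12]
force: [-5.8, 0.8, 9.0]
yaw 70.67 zaxis [ 1.8e-03  1.0e-04 -1.0e+00] rel cm [-0.04 -0.   -3.  ] t 11.75 F [-5.83  0.76  9.03]
turn deg [ 0.09 -0.04  0.67] pos [0.5208 0.0229 0.12  ]
```

```bash
for i in 1 2 3; do python3 -m pendant '[0,-0.06,0.1,0.05,0,0,0]';   done |grep -E "pos|force|^torq"; python3 -c "
from h import *
rel((.5206,.0225,.15));tilt(70)"
```

```text
position: [0.5205, 0.023, 0.1201]
force: [-1.9, -0.1, 5.1]
position: [0.5205, 0.023, 0.1201]
force: [-1.4, -0.0, 5.9]
position: [0.5205, 0.023, 0.1201]
force: [-2.2, -0.4, 6.1]
yaw 70.73 zaxis [ 2.5e-03 -5.0e-04 -1.0e+00] rel cm [-0.05  0.03 -2.99] t 12.05 F [-2.22 -0.42  6.11]
turn deg [ 0.14 -0.02  0.73] pos [0.5205 0.023  0.1201]
```

```bash
python3 -m pendant '[0,-0.05,0.05,0.1,0,2,0]' |grep -E "pos|force|^torq";  python3 -m pendant '[0,-0.03,0.12,0.1,0,0,0]' |grep -E "pos|force|^torq"; python3 -m pendant '[0,-0.03,0.18,0.1,0,0,0]' |grep -E "pos|force|^torq"; python3 -c "
from h import *
rel((.5206,.0225,.15));tilt(70);print(monitor.get_state()['torque'])"
```

```text
position: [0.5207, 0.0231, 0.1204]
force: [0.1, 0.2, 4.3]
position: [0.5209, 0.0231, 0.12]
force: [-2.5, -0.8, 9.9]
position: [0.5212, 0.023, 0.1199]
force: [-6.2, -0.1, 14.5]
yaw 68.75 zaxis [ 1.1e-03  4.0e-04 -1.0e+00] rel cm [-0.07 -0.03 -3.01] t 12.35 F [-6.18 -0.14 14.55]
turn deg [ 0.05 -0.04 -1.25] pos [0.5212 0.023  0.1199]
[ 0.00413194  1.2311875  -0.03428738]
```

The floor is rigid at TCP z 0.120 and follows the spring below 5 N, about 9 mm under the first contact. The key is home, so I'll relax the press and turn clockwise.

```bash
python3 -m pendant '[0.05,-0.06,-0.05,0,0,0,0]' |grep -E "pos|force|^torq"; for i in 1 2 3; do python3 -m pendant '[0.02,-0.06,0,0.1,0,4,0]' |grep -E "pos|force|^torq";done; python3 -c "
from h import *
rel((.5206,.0225,.15));tilt(55);print(monitor.get_state()['torque'])"
```

```text
position: [0.521, 0.0233, 0.1211]
force: [-0.9, -1.8, 2.6]
position: [0.5207, 0.023, 0.1213]
force: [-0.7, -3.6, 2.2]
position: [0.5203, 0.0226, 0.1214]
force: [-1.0, -2.0, 2.9]
position: [0.5203, 0.0225, 0.1214]
force: [0.7, -2.0, 1.8]
yaw 56.58 zaxis [-0.0014 -0.0039 -1.    ] rel cm [ 0.01  0.03 -2.86] t 12.75 F [ 0.74 -1.95  1.76]
turn deg [0.06 0.23 1.58] pos [0.5203 0.0225 0.1214]
[-0.28592869 -0.0360697   0.09261887]
```

Torque 0.09 N m, z steady: the barrel turns with the key. I'll continue.

```bash
for i in 1 2 3 4; do python3 -m pendant '[0,-0.02,0.02,0.05,0.1,5,0]' |grep -E "pos|force|^torq";done; python3 -c "
from h import *
rel((.5206,.0225,.15));tilt(19);print(monitor.get_state()['torque'])"
```

```text
position: [0.5203, 0.0223, 0.1212]
force: [-0.7, -0.9, 2.3]
position: [0.5202, 0.0222, 0.1209]
force: [-1.0, -0.6, 2.5]
position: [0.5201, 0.0221, 0.1207]
force: [-1.2, -1.1, 3.8]
position: [0.52, 0.022, 0.1205]
force: [-1.6, -1.3, 3.9]
yaw 36.03 zaxis [ 0.0017  0.0011 -1.    ] rel cm [ 0.08 -0.01 -2.95] t 13.15 F [-1.59 -1.29  3.9 ]
turn deg [-1.000e-02 -1.200e-01  1.703e+01] pos [0.52   0.022  0.1205]
[-0.19051798  0.31843674  0.06976228]
```

```bash
for i in 1 2 3 4; do python3 -m pendant '[0.03,0,-0.01,0,0,4.2,0]' |grep -E "pos|force|^torq";done; python3 -c "
from h import *
rel((.5206,.0225,.15));tilt(19);print(monitor.get_state()['torque'])
cap('top','t4');crop('t4',190,130,190,190,3,'t4c')"
```

```text
position: [0.5201, 0.0219, 0.1205]
force: [-2.6, -0.1, 4.1]
position: [0.52, 0.0219, 0.1205]
force: [-1.9, -1.0, 3.4]
position: [0.52, 0.0219, 0.1205]
force: [-1.8, -1.2, 4.3]
position: [0.52, 0.0219, 0.1205]
force: [-1.2, -1.0, 4.3]
yaw 18.78 zaxis [-1.5e-03 -7.0e-04 -1.0e+00] rel cm [ 0.07 -0.04 -2.95] t 13.55 F [-1.23 -0.98  4.26]
turn deg [ 0.01  0.1  -0.22] pos [0.52   0.0219 0.1205]
[-0.14429444  0.44989648  0.12367152]
```

View pics/t4c.png

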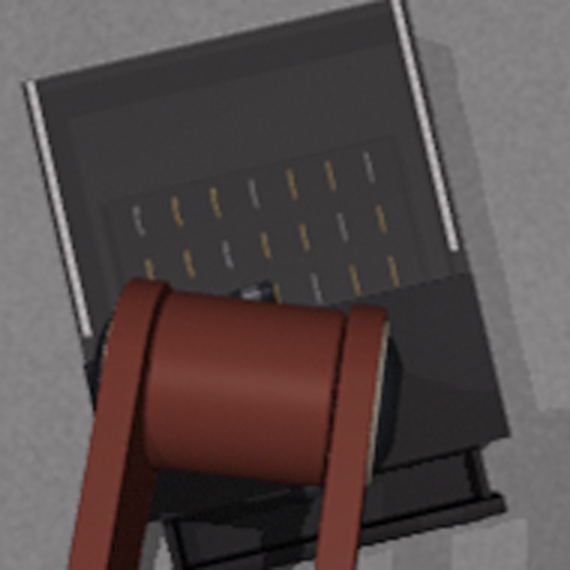

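The drawer is out at the bottom of the picture. I'll relax the press, release and back off upwards.

```bash
python3 -m pendant '[0,0,-0.06,0,0,0,0,0,0,-0.02,0,0,0,0]' |grep -E "pos|force|^torq"; python3 -m pendant '[0,0,0,0,0,0,2,0,0,0,0,0,0,4,0,0,0,0,0,0,4,0,0,0,0,0,0,4]'; python3 -m pendant '[0,0,-1.5,0,0,0,4,0,0,-3,0,0,0,4,0,0,-4,0,0,0,4,0,-3,-3,0,0,0,4,0,-4.5,0,0,0,0,4,0,-4.5,0,0,0,0,4,0,-2,0,0,0,0,4,0,0,0,0,0,0,4,0,0,0,0,0,0,4]'; python3 - <<'E'
from h import *
cap("wrist","w5");cap("scene","s5");cap("top","t5")
rel((.5206,.0225,.106)); print(proj("w5",(.5206,.0225,.106)))
a=cv2.imread("pics/w5.png");b=cv2.imread("pics/s5.png");t=cv2.imread("pics/t5.png")
o=np.zeros((600,800,3),np.uint8);o[:300,:400]=cv2.resize(a,(400,300));o[:300,400:]=cv2.resize(b,(400,300));o[300:,:400]=cv2.resize(t,(400,300));o[300:,400:]=cv2.resize(b[160:310,230:430],(400,300));cv2.imwrite("pics/f5.png",o)
E
```

```text
position: [0.52, 0.0219, 0.1212]
force: [-1.1, 0.1, 2.4]
time: 14.2
position: [0.5195, 0.0222, 0.1193]
tool_rot: [-0.0, 0.986, 0.165, -0.001]
force: [0.5, -0.0, 0.4]
finger_gap: 0.0402
time: 15.1
position: [0.4745, 0.1589, 0.2497]
tool_rot: [-0.001, 0.986, 0.164, 0.004]
force: [-1.3, 0.2, 0.4]
finger_gap: 0.0401
yaw 18.75 zaxis [ 0.007   0.0038 -1.    ] rel cm [-0.11 14.33 14.26] t 15.25 F [ 0.56 -0.71 -1.  ]
[315.68090293 384.54645156]
```

View pics/f5.png

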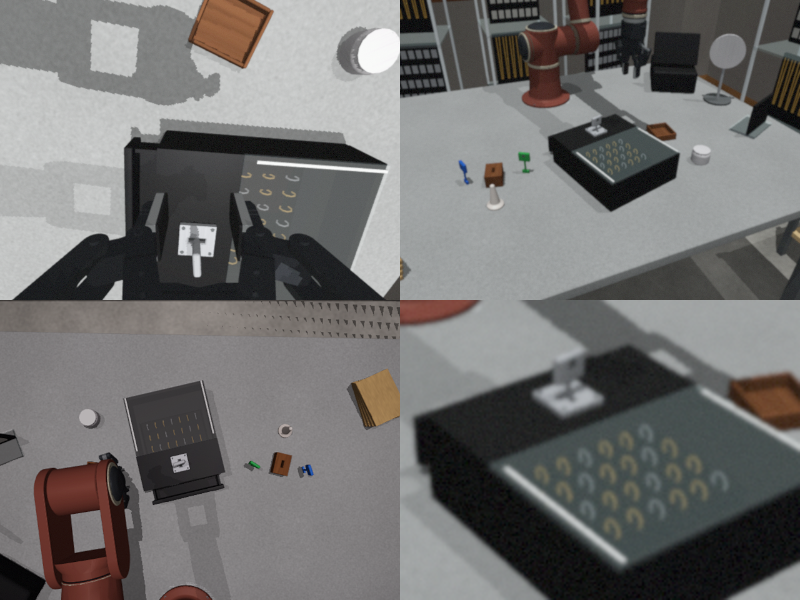

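```bash
python3 -c "
from rig import hand_in
print(hand_in())"
```

```text
the job is handed in; nothing more can be done
None
```

The key is fully home in the lock and turned, and the drawer has sprung open. I handed the job in at about 15 s on the robot's clock, against the 61 s limit.

- **Insertion:** The key went through the plate without touching it. The tip met the sprung barrel, and I felt for the slot in 3 degree steps. The force ebbed to zero about 34 degrees clockwise, and the key sank about 9 mm onto a rigid floor. The highest force I read between key and lock was about 16 N, below the 25 N limit.
- **Turning:** I turned the key to about 85 degrees clockwise. The torque stayed around 0.1 N m and the key's height stayed steady throughout.
- **Last checks:** The final pictures show the key upright and turned in the lock, and the drawer out. The tray, cone, tin, look-alikes and stand appear to be where they were, judged by eye. The gripper is open and clear of everything.
- **Disagreements:**
  - The top and wrist cameras differed by about 1 mm on the stand and plate.
  - With the barrel pressed down, the floor felt 0.7 to 1.4 mm higher than I had predicted. I put this down to give in the grip and uncertainty in the first contact.
- **Not checked:** I did not measure the key's final height from the pictures. That it is home rests on the force and height readings and on the bolt letting go.

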